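# Load the calibration target under the drag spring

### The arm

A 6-joint arm with a two-finger parallel gripper is mounted at the origin on the work surface; the furniture and walls round the work are solid. World frame = base frame: x ahead of the robot, y to its left, z up, the work surface at z = 0. Lengths are in mm, angles in rad, forces in N, time in s.
With the tool pointing down it reaches from about 275 to 825 mm from the base axis. Payload 5.2 kg.
Tool frame: the origin (TCP) lies midway between the tips of the shut fingers; the grasp point (between the pads) lies 19 mm behind it; y points along the fingers, x is the direction in which the jaws open and shut, and the axes are right-handed (so a half turn about y gives the same grasp; the last joint's range is limited). The gripper opens to 93 mm and grips with 3 to 60 N. Pads are 15 mm wide; open, the fingers measure 128 mm over their backs; the gripper's body (75 mm by 188 mm) begins 65 mm behind the grasp point.
Start: joints at [0.96, 0.259, 1.535, -0, 1.348, -0.203], TCP at [218.104, 504.911, 194.153] pointing down, gripper open.
Joint ranges: [-3.14, 3.14], [-0.91, 2.08], [0.19, 2.58], [-1.22, 4.36], [0.22, 2.71], [-3.12, 3.12]. Speed limits (rad/s): [2.57, 2.57, 3.14, 3.14, 3.14, 3.14].

### API

Orientations are given as a unit quaternion [w, x, y, z].
In Python, from workcell import get_obs, cams, env gives the robot as it stands.
- The arm moves only by the tool step_arm, never from a script. Its argument "commands" is a list of rows, each an object with "xyz": the shift along the tool's x, y, z in m, a list of three; "turn": the turn, a rotation vector about the tool's x, y, z in degrees, a list of three; "jaw": the finger opening in m, from 0 to 0.093. A call has 1 to 8 rows; each row is the pose to reach, as a shift and turn from the pose measured when the call began, along the tool's axes at that moment; what a row does not reach only later rows make up. A row lasts 1/10 s, in which the tool goes at most 50 mm and 8.59 degrees, less where a joint would pass 70% of its speed; a pose out of reach is approached as far as the arm can. A call with a gripper value outside its range is refused whole. The fingers move at their own pace and stop on an object; the grip force is fixed at half the most. Time passes only in rows, so rows that repeat a pose let the fingers close. It gives the time, the measured TCP pose, the force and the opening at its end, in the units of the state.
- get_obs(): the state, without advancing time (a new reading comes with each control period).
- cams.grab_frame(name): name is "side" or "top"; returns (picture, depth): 420x560x3 uint8, red, green, blue; 420x560 float32, mm along the optical axis (not along the pixel's ray), 0 where there is no reading.
- cams.get_calibration(name): a dict with "camera_matrix" (3x3 intrinsics, pixels), "extrinsics" (4x4, takes a point from world to camera coordinates). Camera axes: x right, y down, z forward; pixel columns grow to the right and rows downward; lengths in mm; the calibration is good to about 2 mm. A picture is of the moment at which its call begins. get_calibration takes no time and is no camera call.
- env.job_done(): hands the job in, once; it reports no verdict.
The state is a dict: "time_s": time; "qpos": joint angles; "dq": joint speeds; "effort": joint torques, N m; "tcp_pos": TCP position; "orientation": TCP orientation; "ft_force": force on the tool from outside, world axes, zero at the start; "torque": the same for the moment, N m; "gripper_width": finger opening in mm.
Only numpy, scipy, OpenCV 4.12 (cv2) and the standard library are available. Lean on these libraries where they do the work, as an engineer would, in place of code of your own. Each camera call takes 0.05 s, during which the arm holds its last target.

### The job

Load the camera's calibration target into its holder without picking it up: with the fingertips press the aluminium target carrier firmly down on its black rubber pad until the sprung yellow plate under it is bottomed, and keep pressing while you slide it forward, under the bridge and the leaf spring, all the way to the blue end stop. The yellow plate must snap up again behind the carrier; then take the hand away. Do not lift or tip the carrier, and leave the other things on the desk where they are.

Things in the scene. Friction and masses are not known exactly. Their poses are not given: they have to be found in the camera images.
- holder: Grey steel holder fixed to the desk, 210 x 77 mm; origin at the middle of its underside, z up, +x = slide direction (to the blue stop). Heights here are above the desk. A channel 57 mm wide runs along x between side rails 25 mm high (a rear lip at x = -105 to -95 mm too). Its floor is the sprung yellow plate from x = -91 to -21 mm, then fixed, 12 mm high.
- bridge (a point): Middle of the underside of the grey bridge across the holder's channel, 32 mm above the desk, at x = +42 mm in the holder; the bridge spans x = +36 to +48 mm and its top is 44 mm high. The raised carrier does not fit under it, the pressed one does by 2 mm. Axes as the holder's.
- spring_nose (a point): Round nose of the bright steel leaf spring (30 mm wide), hinged on the bridge, as it hangs at first: x = +75 mm in the holder, 26.5 mm above the desk. The carrier's front lifts it to 30 mm; it then drags with some 2 to 4 N, so that with the press some 15 N of forward push may be needed.
- end_stop (a point): Middle of the face of the blue end stop, x = +93 mm in the holder, 30 mm above the desk. Fully home, the carrier's front end touches it. Axes as the holder's.
- camera_column (a point): Fixed: foot of the tall black camera column (about 70 x 50 mm, over 0.5 m high) to the right of the holder, on the granite plate. Go round it on the robot's side, not through it.
- divider_top (a point): Fixed: a point on the top edge of the grey desk divider, 0.21 m above the desk and about 35 mm thick, which runs straight across between the robot and the holder, at 60 degrees from the robot's x axis towards its y axis. Reach over it.
- carrier: Loose aluminium carrier 110 x 52 x 18 mm, 0.16 kg, origin mid-underside, +x forward as the holder's. White dotted tile in front; blue thumb bar across its top, x = -15 to -8 mm, 9 mm high: push its rear face. Starts on the raised plate, origin 28 to 34 mm behind the holder's, top 38 mm above the desk (30 when pressed down). Fully home: origin at x = +38 mm in the holder, rear end 4 mm past the plate.
- press_pad (a point): Middle of the black ribbed rubber pad on the carrier's top, behind the thumb bar: 36 mm behind the carrier's origin, 18 mm above its underside. The free top there is 40 mm along x (from the carrier's rear end to the thumb bar) and 52 mm across. Axes as the carrier's.
- loading_plate (a joint): Travel of the sprung yellow loading plate (70 x 54 mm) in m: 0 = up (its top 20 mm above the desk), 0.008 = bottomed (12 mm, flush with the fixed floor). It goes straight down against about 4 N at first and 9 N at the bottom, and springs up as soon as nothing lies on it or presses it.
- spare_lens: Bystander: black round lens standing on its cap, 49 mm across, 35 mm high, beside the holder; origin at the middle of its underside.
- drill_tube_1: Bystander: flat tube with an orange end, 15 x 89 x 14 mm, lying along y of its own frame beside the holder; origin at the middle of its underside.
- v_block: Bystander: ground steel V-block, 46 x 38 x 32 mm.
- oil_bottle: Bystander: small oil bottle with a red cap, 34 mm across, 96 mm high.
- tape_roll: Bystander: roll of tape lying flat, 110 mm across, 24 mm high.
- hex_key_set: Bystander: orange and black hex key holder, 33 x 97 x 21 mm.
- calculator: Bystander: grey desk calculator, 112 x 70 x 12 mm.
- gauge_block_2: Bystander: steel gauge block, 16 x 34 x 15 mm.
There are look-alikes about, which are no part of the job. Of the things that look like the carrier, the larger one is meant.

How it is judged (in metres and radians):
On the way:
1. the carrier, pressed down with the yellow plate bottomed (at least 6 mm down), slides in under the bridge (value of joint loading_plate above 0.006 m and x of carrier in the frame of holder between -0.01 and 0.03 m and contact force between the fingers and carrier above 2 N), for 0.1 s.
At the end, for the whole second after the job is handed in: The carrier lies flat on the fixed floor of the holder under the leaf spring, its front end within 2.5 mm of the end stop, at rest, and the yellow plate is up again behind it (within 1.5 mm of its top position) (x of carrier in the frame of holder between 0.0355 and 0.0395 m and y of carrier in the frame of holder between -0.004 and 0.004 m and height (world z) of carrier between 0.01 and 0.0145 m and angle between carrier's own z axis and vertical below 0.05 rad and value of joint loading_plate below 0.0015 m and linear speed of carrier below 0.01 m/s); the robot touches nothing.
It fails at once if the carrier is lifted: more than 10 mm above where it lay on the raised plate (height (world z) of carrier above 0.03 m).
It fails at once if the carrier is tipped by more than 0.2 rad (angle between carrier's own z axis and vertical above 0.2 rad).
It fails at once if another thing on the desk is moved by more than 20 mm (distance of any of spare_lens, drill_tube_1, v_block, oil_bottle, tape_roll, hex_key_set, calculator, gauge_block_2 from where it was at the start of the episode above 0.02 m).
It also fails if it takes over 35 s, if anything falls off the work surface, if the arm or the gripper's body presses on something with over 40 N, if the wrist force passes 120 N, or if a joint passes its speed limit or range.

## Working session

There is one attempt and no reset: what is moved stays moved. The work goes in short steps, Python scripts to look and compute and a tool call to move; the robot and the scene stay as the last step left them, time stands still between calls to the robot, and variables do not carry over. Pictures are saved under pics/ and viewed, and the job is handed in when it is done.

Besides the shell and the picture viewer there is one more tool, called after ">>>" as a command line: name --argument value ..., lists and objects as JSON in quotes. step_arm: Moves the arm, as the interface text tells. Its arguments: {"type":"object","properties":{"commands":{"type":"array"}},"required":["commands"]}

```bash
mkdir -p pics; ls
python3 - <<'E'
from workcell import get_obs,cams,env
import cv2,numpy as np
print(get_obs())
for n in("side","top"):
    p,d=cams.grab_frame(n); np.savez(f"pics/{n}0.npz",p=p,d=d)
    cv2.imwrite(f"pics/{n}0.png",p[:,:,::-1]); c=cams.get_calibration(n); print(n,c)
E
```

```text
pics
{'time_s': 0.0, 'qpos': array([ 9.60190183e-01,  2.59355247e-01,  1.53606084e+00, -1.08812993e-05,
        1.34798688e+00, -2.02773381e-01]), 'dq': array([-2.77399840e-04, -2.56213158e-04,  7.62170921e-05, -1.98680090e-04,
        2.08304139e-03,  4.84926289e-05]), 'effort': array([ 3.59635760e-05, -4.37315404e+01, -2.83995706e+01,  7.19837705e-02,
        4.15705482e-02, -1.58155858e-04]), 'tcp_pos': array([217.7719901 , 504.42037577, 193.32007879]), 'orientation': array([-0.59065272,  0.59113297,  0.3877947 , -0.3889813 ]), 'ft_force': array([0.65781007, 0.06743648, 0.96935512]), 'torque': array([-0.01808838, -0.04236748, -0.00969164]), 'gripper_width': 93.22308923405213}
side {'camera_matrix': array([[495.80140676,   0.        , 275.09109574],
       [  0.        , 495.80140676, 206.48489296],
       [  0.        ,   0.        ,   1.        ]]), 'extrinsics': array([[ 6.84803858e-01, -7.28702352e-01,  6.04631226e-03,
        -4.64102142e+02],
       [-5.46100412e-01, -5.18660643e-01, -6.57849130e-01,
         3.93218687e+02],
       [ 4.82512192e-01,  4.47195729e-01, -7.53125464e-01,
         1.06565736e+03],
       [ 0.00000000e+00,  0.00000000e+00,  0.00000000e+00,
         1.00000000e+00]])}
top {'camera_matrix': array([[451.87323926,   0.        , 288.42091127],
       [  0.        , 451.87323926, 207.06774492],
       [  0.        ,   0.        ,   1.        ]]), 'extrinsics': array([[-9.74682897e-03, -9.99890995e-01, -1.10904414e-02,
        -4.36319529e+01],
       [-9.90694439e-01,  1.11617243e-02, -1.35646394e-01,
         6.41388275e+02],
       [ 1.35755397e-01,  9.66511637e-03, -9.90695240e-01,
         1.55929423e+03],
       [ 0.00000000e+00,  0.00000000e+00,  0.00000000e+00,
         1.00000000e+00]])}
```

View pics/side0.png

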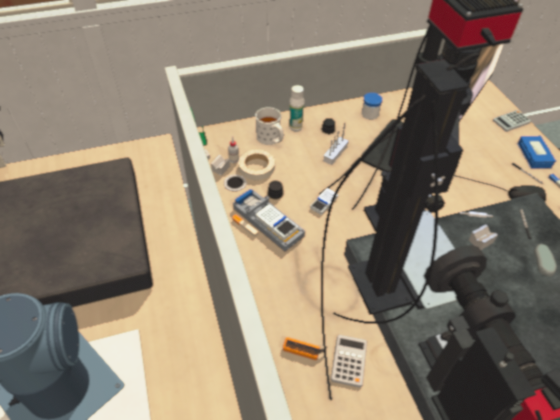

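View pics/top0.png

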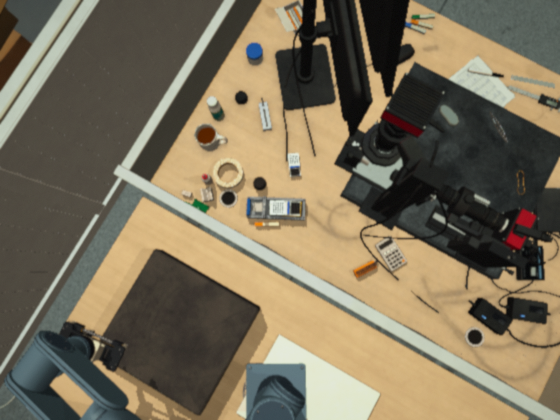

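The holder is at about (277,208) in the top view and (268,220) in the side view. It sits beyond the divider, with the lens, tube and tape roll to its left. I'll zoom in on both views.

Run:
```python
import cv2,numpy as np
s=np.load("pics/side0.npz")['p'];t=np.load("pics/top0.npz")['p']
a=cv2.resize(s[170:260,200:320],(800,600),interpolation=cv2.INTER_CUBIC)
b=cv2.resize(t[170:245,230:330],(800,600),interpolation=cv2.INTER_CUBIC)
cv2.imwrite("pics/s_z.png",a[:,:,::-1]);cv2.imwrite("pics/t_z.png",b[:,:,::-1])
```

```text
(no output)
```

View pics/s_z.png

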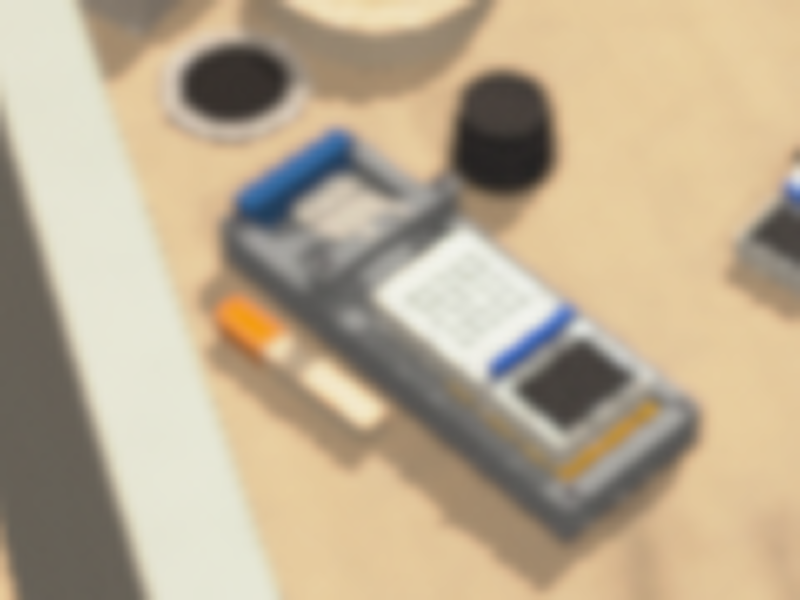

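View pics/t_z.png

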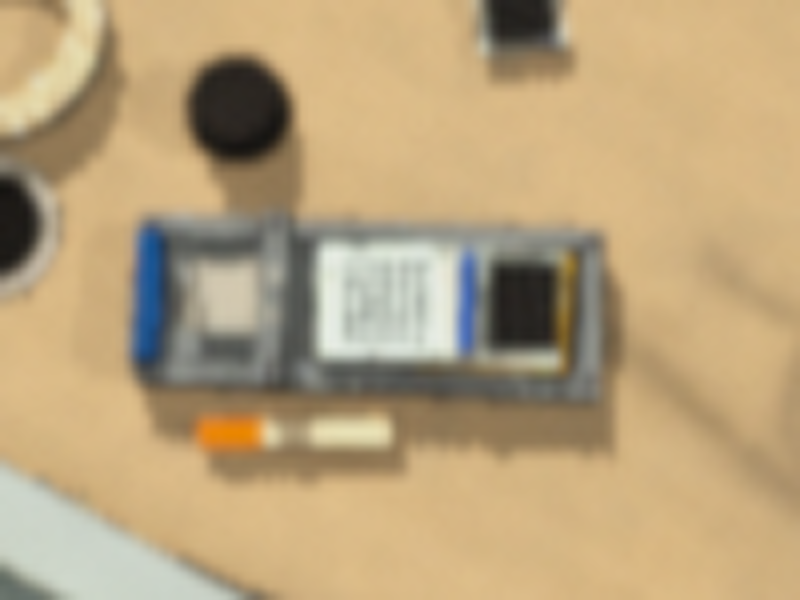

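```bash
cat > h.py <<'E'
import numpy as np,cv2
from workcell import cams
def ray(n,uv,z):
    c=cams.get_calibration(n);K=c["camera_matrix"];E=c["extrinsics"];R=E[:3,:3];t=E[:3,3]
    uv=np.atleast_2d(uv).astype(float)
    d=np.c_[(uv[:,0]-K[0,2])/K[0,0],(uv[:,1]-K[1,2])/K[1,1],np.ones(len(uv))]@R
    o=-R.T@t
    return o+d*((z-o[2])/d[:,2])[:,None]
def proj(n,P):
    c=cams.get_calibration(n);P=np.atleast_2d(P)
    q=P@c["extrinsics"][:3,:3].T+c["extrinsics"][:3,3]; q=q@c["camera_matrix"].T
    return q[:,:2]/q[:,2:]
E
python3 - <<'E'
from h import *
F={n:np.load(f"pics/{n}0.npz") for n in("side","top")}
box={"top":(245,328,190,228),"side":(225,308,180,255)}
S=8
for n in F:
    x0,x1,y0,y1=box[n]
    p=cv2.resize(F[n]['p'][y0:y1,x0:x1],None,fx=S,fy=S,interpolation=cv2.INTER_CUBIC)
    h=cv2.cvtColor(p,cv2.COLOR_RGB2HSV);H,Sa,V=[h[:,:,i].astype(int) for i in range(3)]
    masks={"blue":(H>100)&(H<130)&(Sa>110)&(V>70),"dark":(V<65),"white":(Sa<30)&(V>190)}
    for k,m in masks.items():
        cs,_=cv2.findContours(m.astype(np.uint8),cv2.RETR_EXTERNAL,cv2.CHAIN_APPROX_NONE)
        for c in cs:
            if cv2.contourArea(c)<8*64: continue
            r=cv2.minAreaRect(c)
            uv=(cv2.boxPoints(r)+.5)/S-.5+[x0,y0]; z={"blue":42,"dark":38,"white":38}[k]
            ce=uv.mean(0)
            print(n,k,"uv",ce.round(1),"ctr",ray(n,ce,z)[0].round(1),"corners",ray(n,uv,z)[:,:2].round(0).tolist(),"col",p[m].mean(0).round(0),
              "depth z",F[n]['d'][int(round(ce[1])),int(round(ce[0]))])
E
```

```text
side blue uv [279.4 220.9] ctr [643.9 -47.2  42. ] corners [[625.0, -44.0], [665.0, -45.0], [664.0, -51.0], [623.0, -49.0]] col [ 59.  94. 140.] depth z 1319.9403
side blue uv [244.2 196.7] ctr [640.3  83.1  42. ] corners [[616.0, 94.0], [672.0, 91.0], [665.0, 72.0], [610.0, 76.0]] col [ 59.  94. 140.] depth z 1395.1776
side dark uv [274.9 192.7] ctr [713.   34.3  38. ] corners [[686.0, 35.0], [716.0, 62.0], [740.0, 33.0], [710.0, 7.0]] col [50. 45. 42.] depth z 1414.1871
side dark uv [234.9 182.9] ctr [661.8 143.2  38. ] corners [[658.0, 167.0], [685.0, 139.0], [666.0, 120.0], [639.0, 147.0]] col [50. 45. 42.] depth z 1470.4458
side white uv [278.7 232. ] ctr [617.3 -69.4  38. ] corners [[617.0, -51.0], [624.0, -50.0], [618.0, -88.0], [611.0, -88.0]] col [226. 226. 213.] depth z 1304.7676
side white uv [292.2 222.6] ctr [665.5 -74.   38. ] corners [[661.0, -52.0], [671.0, -49.0], [670.0, -96.0], [660.0, -98.0]] col [226. 226. 213.] depth z 1319.7606
side white uv [231.7 233.9] ctr [527.9  15.5  38. ] corners [[470.0, -19.0], [563.0, 81.0], [590.0, 53.0], [495.0, -45.0]] col [226. 226. 213.] depth z 919.2785
side white uv [269.8 214.3] ctr [645.4 -10.3  38. ] corners [[618.0, 19.0], [677.0, 32.0], [672.0, -40.0], [615.0, -51.0]] col [226. 226. 213.] depth z 1345.5232
top blue uv [288.  207.4] ctr [639.8 -48.9  42. ] corners [[621.0, -45.0], [659.0, -48.0], [659.0, -52.0], [620.0, -50.0]] col [ 49.  88. 140.] depth z 1593.0596
top blue uv [248.4 206.5] ctr [644.9  91.7  42. ] corners [[616.0, 99.0], [675.0, 96.0], [674.0, 85.0], [615.0, 87.0]] col [ 49.  88. 140.] depth z 1614.9751
top dark uv [294.9 207.7] ctr [639.1 -73.2  38. ] corners [[622.0, -59.0], [657.0, -60.0], [656.0, -87.0], [621.0, -86.0]] col [43. 40. 35.] depth z 1611.5354
top white uv [278.1 207. ] ctr [642.3 -13.4  38. ] corners [[617.0, 17.0], [668.0, 17.0], [667.0, -44.0], [617.0, -44.0]] col [207. 214. 203.] depth z 1604.867
```

```bash
cat >> h.py <<'E'
def cloud(n,d,x0,x1,y0,y1):
    c=cams.get_calibration(n);K=c["camera_matrix"];E=c["extrinsics"]
    v,u=np.mgrid[y0:y1,x0:x1];z=d[y0:y1,x0:x1]
    P=np.stack([(u-K[0,2])/K[0,0]*z,(v-K[1,2])/K[1,1]*z,z],-1)
    return (P-E[:3,3])@E[:3,:3]
E
python3 - <<'E'
from h import *
F={n:np.load(f"pics/{n}0.npz") for n in("side","top")}
for n,b in {"top":(245,328,190,228),"side":(225,308,180,255)}.items():
    P=cloud(n,F[n]['d'],*b).reshape(-1,3)
    near=(abs(P[:,0]-641)<150)&(abs(P[:,1])<200)
    w=P[near];print(n,"z hist",np.histogram(w[:,2],bins=np.arange(-20,61,5)))
    # rails: z 18..60
    m=near&(P[:,2]>15)&(P[:,2]<60)&(abs(P[:,0]-642)<48)&(P[:,1]>-125)&(P[:,1]<110)
    r=cv2.minAreaRect(P[m][:,:2].astype(np.float32));print(r)
    # per-slice outer edges
    for y in range(-105,105,15):
        q=P[m&(abs(P[:,1]-y)<7.5)]
        if len(q):print(y,q[:,0].min().round(0),q[:,0].max().round(0),np.median(q[:,2]).round(0),end=' | ')
    print()
# edges in colour: outer rail edge top view, print saturation columns (wood sat high, grey low)
h=cv2.cvtColor(F['top']['p'],cv2.COLOR_RGB2HSV)[:,:,1].astype(float)
E=[[],[]]
for u in range(252,306,2):
    c=h[188:228,u]; 
    v=np.arange(188,228);cen=207
    g=np.gradient(c)
    up=v[:17][np.argmin(g[:17])];print(u,int(up),end=' ')
    i=np.argmin(g[:17]);a,b_,c_=-g[i-1:i+2];E[0].append((u,up+(a-c_)/(2*(a-2*b_+c_)) if 0<i else up))
up=np.array(E[0]);W=ray("top",up,25);
k=abs(W[:,0]-np.median(W[:,0]))<8
print(np.median(W[:,0]),np.polyfit(W[k][:,1],W[k][:,0],1),k.sum())
E
```

```text
top z hist (array([  1,  24, 330, 835, 556, 171, 137, 123, 194, 169, 183, 275, 107,
        29,   4,   0]), array([-20, -15, -10,  -5,   0,   5,  10,  15,  20,  25,  30,  35,  40,
        45,  50,  55,  60]))
((640.8628540039062, -4.203453063964844), (209.98492431640625, 77.90190887451172), 87.3580322265625)
-105 600.0 673.0 23.0 | -90 599.0 674.0 32.0 | -75 599.0 673.0 34.0 | -60 600.0 677.0 35.0 | -45 600.0 677.0 36.0 | -30 601.0 677.0 34.0 | -15 601.0 678.0 35.0 | 0 605.0 677.0 32.0 | 15 604.0 678.0 32.0 | 30 604.0 680.0 37.0 | 45 605.0 682.0 38.0 | 60 605.0 682.0 27.0 | 75 606.0 683.0 26.0 | 90 606.0 683.0 29.0 | 
side z hist (array([   0,    0,   14, 1122, 1935,  249,  279,  219,  336,  340,  260,
        505,  259,   90,    3,    0]), array([-20, -15, -10,  -5,   0,   5,  10,  15,  20,  25,  30,  35,  40,
        45,  50,  55,  60]))
((639.3076171875, -4.852546691894531), (213.3505859375, 92.5519790649414), 87.34797668457031)
-105 601.0 681.0 24.0 | -90 600.0 679.0 28.0 | -75 602.0 679.0 37.0 | -60 603.0 680.0 37.0 | -45 603.0 681.0 39.0 | -30 603.0 682.0 37.0 | -15 604.0 682.0 37.0 | 0 595.0 684.0 38.0 | 15 606.0 687.0 36.0 | 30 595.0 684.0 39.0 | 45 607.0 679.0 40.0 | 60 609.0 687.0 28.0 | 75 609.0 687.0 27.0 | 90 608.0 689.0 29.0 | 
252 196 254 197 256 197 258 196 260 196 262 196 264 196 266 197 268 197 270 197 272 197 274 197 276 197 278 197 280 197 282 198 284 198 286 198 288 198 290 198 292 198 294 198 296 198 298 198 300 198 302 198 304 199 679.4904766302423 [5.40442274e-02 6.80024173e+02] 27
```

Run:
```python
from h import *
from workcell import get_obs
from scipy.spatial.transform import Rotation as R
o=get_obs();q=o['orientation'];M=R.from_quat(np.r_[q[1:],q[0]]).as_matrix();print("tool axes cols\n",M.round(3))
F={n:np.load(f"pics/{n}0.npz") for n in("side","top")}
P=cloud("top",F['top']['d'],0,560,0,420)
for uv in[(150,185),(200,214),(260,247),(300,269),(350,297),(420,336)]:
    print("div",uv,P[uv[1]-6:uv[1]+7:3,uv[0]].round(0).tolist())
# obstacles higher than 120 in reach
Q=cloud("side",F['side']['d'],0,560,0,420)
for n,A in(("top",P),("side",Q)):
    A=A.reshape(-1,3)
    for y in range(-400,301,50):
        m=(abs(A[:,1]-y)<25)&(A[:,2]>100)&(A[:,0]>380)&(A[:,0]<900)
        if m.sum()>3:
            h=[(x,int(A[m&(abs(A[:,0]-x)<20),2].max())) for x in range(400,900,40) if (m&(abs(A[:,0]-x)<20)).sum()>1]
            print(n,y,h)
```

```text
tool axes cols
 [[ 0.397 -0.001 -0.918]
 [ 0.918 -0.001  0.397]
 [-0.002 -1.     0.   ]]
div (150, 185) [[757.0, 460.0, -0.0], [746.0, 459.0, 1.0], [690.0, 384.0, 232.0], [681.0, 384.0, 231.0], [672.0, 385.0, 227.0]]
div (200, 214) [[624.0, 238.0, 166.0], [602.0, 218.0, 262.0], [592.0, 218.0, 263.0], [583.0, 217.0, 267.0], [573.0, 216.0, 269.0]]
div (260, 247) [[524.0, 54.0, 4.0], [501.0, 37.0, 232.0], [488.0, 32.0, 301.0], [479.0, 32.0, 298.0], [471.0, 32.0, 301.0]]
div (300, 269) [[444.0, -89.0, -3.0], [434.0, -89.0, -4.0], [423.0, -85.0, 324.0], [414.0, -84.0, 321.0], [406.0, -84.0, 322.0]]
div (350, 297) [[344.0, -266.0, -1.0], [350.0, -229.0, 297.0], [344.0, -222.0, 348.0], [336.0, -222.0, 349.0], [328.0, -222.0, 348.0]]
div (420, 336) [[208.0, -506.0, 3.0], [239.0, -425.0, 302.0], [237.0, -411.0, 349.0], [230.0, -411.0, 351.0], [221.0, -412.0, 345.0]]
top -400 [(520, 136), (560, 598), (600, 656), (640, 657), (680, 665), (720, 682), (760, 704), (800, 706)]
top -350 [(560, 574), (600, 657), (640, 659), (680, 660), (720, 706), (760, 709), (800, 710), (840, 704), (880, 275)]
top -3
[... 767 characters left out ...]
74), (600, 656), (640, 661), (680, 661), (720, 708), (760, 709), (800, 708), (840, 125), (880, 124)]
side -300 [(480, 128), (520, 465), (560, 550), (600, 111), (640, 530), (720, 708), (760, 707)]
side -250 [(520, 404), (560, 375), (760, 686), (800, 266), (840, 234)]
side -200 [(760, 102), (800, 110)]
side -150 [(400, 339)]
side -100 [(400, 333), (440, 326)]
side -50 [(400, 324), (440, 321), (480, 313)]
side 0 [(440, 315), (480, 312)]
side 50 [(440, 303), (480, 304), (520, 297)]
side 100 [(480, 295), (520, 293), (560, 286)]
side 150 [(520, 284), (560, 283)]
side 200 [(560, 275), (600, 272), (640, 189)]
side 250 [(560, 265), (600, 266), (640, 259)]
side 300 [(600, 257), (640, 255), (680, 243)]
```

Both depth clouds put the holder at about (641.5,-4.5), measuring 210x78 mm, with its slide axis 2.7° off +y. The divider's top edge measures about 320 mm near the crossing point, not the 210 mm stated, so I'll cross high. First I raise the arm and shut the jaws.

>>> step_arm --commands '[{"xyz": [0, -0.05, 0], "turn": [0, 0, 0], "jaw": 0}, {"xyz": [0, -0.1, 0], "turn": [0, 0, 0], "jaw": 0}, {"xyz": [0, -0.15, 0], "turn": [0, 0, 0], "jaw": 0}, {"xyz": [0, -0.2, 0], "turn": [0, 0, 0], "jaw": 0}, {"xyz": [0, -0.24, 0], "turn": [0, 0, 0], "jaw": 0}, {"xyz": [0, -0.24, 0], "turn": [0, 0, 0], "jaw": 0}]'

```text
time_s: 0.7
tcp_pos: [218.8, 506.0, 439.5]
orientation: [0.592, -0.59, -0.391, 0.385]
ft_force: [-0.4, 0.4, 0.2]
gripper_width: 49.8
```

>>> step_arm --commands '[{"xyz": [-0.023, 0, -0.04], "turn": [0, 4.5, 0], "jaw": 0}, {"xyz": [-0.046, 0, -0.08], "turn": [0, 9, 0], "jaw": 0}, {"xyz": [-0.069, 0, -0.12], "turn": [0, 13.5, 0], "jaw": 0}, {"xyz": [-0.092, 0, -0.16], "turn": [0, 18, 0], "jaw": 0}, {"xyz": [-0.115, 0, -0.2], "turn": [0, 22.5, 0], "jaw": 0}, {"xyz": [-0.138, 0, -0.24], "turn": [0, 27, 0], "jaw": 0}, {"xyz": [-0.161, 0, -0.28], "turn": [0, 31.5, 0], "jaw": 0}, {"xyz": [-0.184, 0, -0.32], "turn": [0, 36, 0], "jaw": 0}]'

```text
time_s: 1.5
tcp_pos: [440.1, 208.4, 437.2]
orientation: [0.684, -0.68, -0.188, 0.184]
ft_force: [1.0, -0.2, -0.2]
gripper_width: 0.6
```

```bash
cat > go.py <<'E'
import sys
from h import *
from workcell import get_obs
from scipy.spatial.transform import Rotation as R
def rep(tgt,yaw=-2.7):
    o=get_obs();q=o['orientation'];r=R.from_quat(np.r_[q[1:],q[0]]);M=r.as_matrix()
    a=np.radians(yaw);D=np.c_[[np.cos(a),np.sin(a),0],[0,0,-1],[-np.sin(a)*-1*-1,0,0]]
    x=D[:,0];y=np.array([0,0,-1.]);D=np.c_[x,y,np.cross(x,y)]
    print("t",o['time_s'],"tcp",o['tcp_pos'].round(1),"F",o['ft_force'].round(1),"w",round(o['gripper_width'],1),"q",o['qpos'].round(2))
    print("shift",(M.T@(np.array(tgt)-o['tcp_pos'])).round(1),"turn",np.degrees((r.inv()*R.from_matrix(D)).as_rotvec()).round(1),"\n",M.round(3))
if __name__=="__main__": rep([float(v) for v in sys.argv[1:4]])
E
python3 go.py 640 -66 440
```

```text
t 1.5 tcp [440.1 208.4 437.2] F [ 1.  -0.2 -0.2] w 0.6 q [ 0.21  0.09  1.17  0.01  1.88 -0.32]
shift [  33.3   -4.1 -337.9] turn [-0.4 33.2  0.3] 
 [[ 0.862  0.003 -0.507]
 [ 0.507  0.007  0.862]
 [ 0.007 -1.     0.004]]
```

>>> step_arm --commands '[{"xyz": [0.004, 0, -0.043], "turn": [0, 4.2, 0], "jaw": 0}, {"xyz": [0.008, 0, -0.086], "turn": [0, 8.4, 0], "jaw": 0}, {"xyz": [0.012, 0, -0.129], "turn": [0, 12.6, 0], "jaw": 0}, {"xyz": [0.016, 0, -0.172], "turn": [0, 16.8, 0], "jaw": 0}, {"xyz": [0.02, 0, -0.215], "turn": [0, 21, 0], "jaw": 0}, {"xyz": [0.025, 0, -0.258], "turn": [0, 25.2, 0], "jaw": 0}, {"xyz": [0.03, 0, -0.3], "turn": [0, 29.5, 0], "jaw": 0}, {"xyz": [0.033, 0, -0.338], "turn": [0, 33.2, 0], "jaw": 0}]'

```text
time_s: 2.3
tcp_pos: [640.7, -68.0, 433.9]
orientation: [0.71, -0.704, 0.018, -0.018]
ft_force: [0.6, 0.3, 0.1]
gripper_width: 0.4
```

```bash
python3 go.py 640 -66 100
python3 - <<'E'
from h import *
for n in("side","top"):
    p,d=cams.grab_frame(n); cv2.imwrite(f"pics/{n}1.png",p[:,:,::-1])
E
```

```text
t 2.3 tcp [640.7 -68.  433.9] F [0.6 0.3 0.1] w 0.4 q [-0.28  0.43  0.73  0.01  1.99 -0.23]
shift [ -0.9 333.9  -0.7] turn [-0.5 -0.2  0. ] 
 [[ 0.999  0.001  0.051]
 [-0.051  0.008  0.999]
 [ 0.    -1.     0.008]]
```

View pics/side1.png

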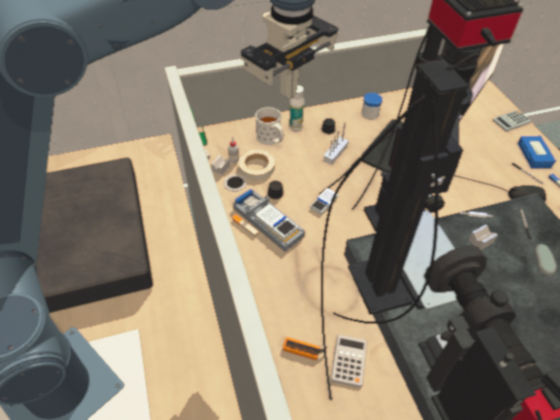

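View pics/top1.png

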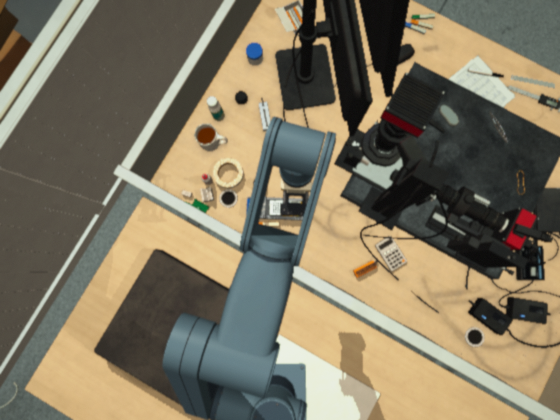

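The gripper is squared to the holder and above it, and clear of the column. I lower it in two stages and check the forearm's clearance over the divider.

>>> step_arm --commands '[{"xyz": [0, 0.04, 0], "turn": [0, 0, 0], "jaw": 0}, {"xyz": [0, 0.08, 0], "turn": [0, 0, 0], "jaw": 0}, {"xyz": [0, 0.12, 0], "turn": [0, 0, 0], "jaw": 0}, {"xyz": [0, 0.16, 0], "turn": [0, 0, 0], "jaw": 0}, {"xyz": [0, 0.2, 0], "turn": [0, 0, 0], "jaw": 0}, {"xyz": [0, 0.24, 0], "turn": [0, 0, 0], "jaw": 0}, {"xyz": [-0.001, 0.28, 0], "turn": [-0.5, 0, 0], "jaw": 0}, {"xyz": [-0.001, 0.3, 0], "turn": [-0.5, 0, 0], "jaw": 0}]'

```text
time_s: 3.2
tcp_pos: [636.1, -66.4, 125.9]
orientation: [0.707, -0.706, 0.023, -0.015]
ft_force: [0.2, -0.2, -0.5]
gripper_width: 0.4
```

```bash
python3 go.py 640 -66 60
python3 - <<'E'
from h import *
for n in("side","top"):
    p,d=cams.grab_frame(n); np.savez(f"pics/{n}2.npz",p=p,d=d); cv2.imwrite(f"pics/{n}2.png",p[:,:,::-1])
    c=p[170:260,200:320] if n=="side" else p[170:245,230:330]
    cv2.imwrite(f"pics/{n}2z.png",cv2.resize(c,(800,600),interpolation=cv2.INTER_CUBIC)[:,:,::-1])
E
```

```text
t 3.2 tcp [636.1 -66.4 125.9] F [ 0.2 -0.2 -0.5] w 0.4 q [-0.28  0.47  1.39 -0.    1.29 -0.22]
shift [ 4.6 65.8  0.5] turn [-0.  -0.3 -0.6] 
 [[ 0.999 -0.011  0.053]
 [-0.053  0.001  0.999]
 [-0.011 -1.     0.001]]
```

View pics/side2.png

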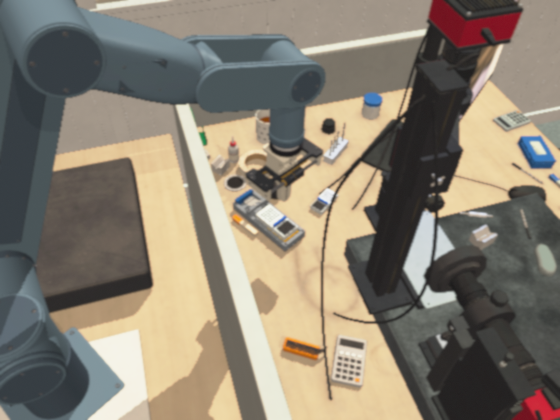

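View pics/side2z.png

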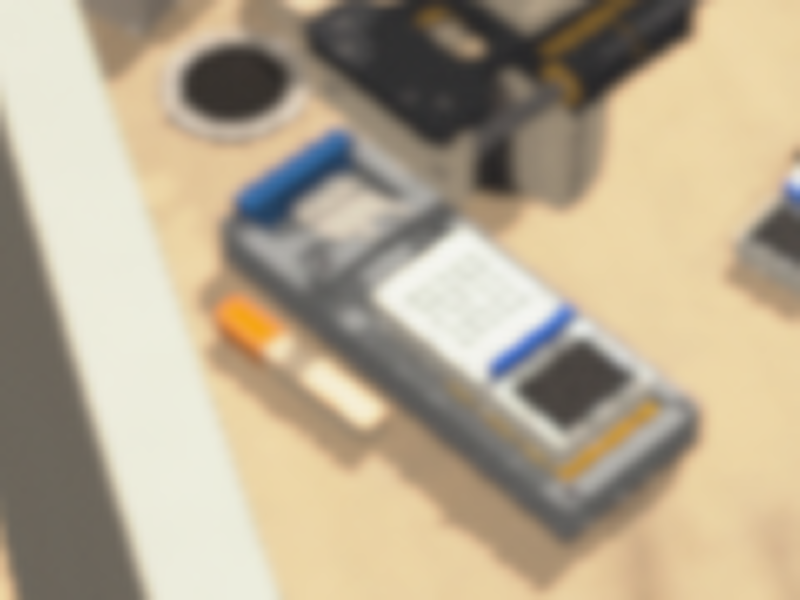

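Run:
```python
from h import *
for n in("side","top"):
    d=np.load(f"pics/{n}2.npz")['d'];A=cloud(n,d,0,560,0,420).reshape(-1,3)
    for s in range(-60,121,30): # distance beyond divider centre line, normal
        nv=np.array([.866,-.5]);c=(A[:,:2]-[458,-15])@nv
        al=(A[:,:2]-[458,-15])@[.5,.866]
        m=(abs(c-s)<12)&(A[:,2]>360)&(abs(al)<150)
        if m.sum()>3: print(n,s,m.sum(),"z",A[m,2].min().round(0),A[m,2].max().round(0),"along",al[m].min().round(0),al[m].max().round(0))
```

```text
side -60 1233 z 565.0 676.0 along -80.0 26.0
side -30 1039 z 552.0 657.0 along -70.0 28.0
side 0 1030 z 535.0 637.0 along -67.0 63.0
side 30 1028 z 524.0 618.0 along -60.0 70.0
side 60 976 z 514.0 609.0 along -51.0 76.0
side 90 950 z 504.0 601.0 along -44.0 82.0
side 120 906 z 494.0 591.0 along -37.0 94.0
top -60 620 z 630.0 677.0 along -78.0 40.0
top -30 573 z 575.0 656.0 along -68.0 55.0
top 0 1590 z 574.0 1631.0 along -65.0 62.0
top 30 438 z 512.0 618.0 along -57.0 68.0
top 60 186 z 505.0 610.0 along -50.0 77.0
top 90 182 z 498.0 597.0 along -42.0 84.0
top 120 175 z 487.0 590.0 along -34.0 93.0
```

The forearm's underside is about 520 mm up over the 315 mm divider, so the remaining 95 mm of lowering is safe. Next I go to z≈48 and re-measure.

>>> step_arm --commands '[{"xyz": [0.004, 0.03, -0.001], "turn": [0, 0, -0.6], "jaw": 0}, {"xyz": [0.005, 0.055, -0.002], "turn": [0, 0, -0.6], "jaw": 0}, {"xyz": [0.005, 0.07, -0.002], "turn": [0, 0, -0.6], "jaw": 0}, {"xyz": [0.005, 0.075, -0.002], "turn": [0, 0, -0.6], "jaw": 0}, {"xyz": [0.005, 0.075, -0.002], "turn": [0, 0, -0.6], "jaw": 0}]'

```text
time_s: 3.8
tcp_pos: [640.1, -68.4, 51.6]
orientation: [0.707, -0.706, 0.019, -0.018]
ft_force: [-0.6, 0.2, 0.3]
gripper_width: 0.5
```

```bash
python3 go.py 640 -66 38
python3 - <<'E'
from h import *
for n in("side","top"):
    p,d=cams.grab_frame(n); np.savez(f"pics/{n}3.npz",p=p,d=d)
    c=p[170:260,200:320] if n=="side" else p[170:245,230:330]
    cv2.imwrite(f"pics/{n}3z.png",cv2.resize(c,(800,600),interpolation=cv2.INTER_CUBIC)[:,:,::-1])
E
```

```text
t 3.8 tcp [640.1 -68.4  51.6] F [-0.6  0.2  0.3] w 0.5 q [-0.28  0.54  1.47  0.    1.13 -0.23]
shift [-0.2 13.7  2.4] turn [-0.1 -0.3 -0.1] 
 [[ 0.999 -0.002  0.053]
 [-0.053  0.001  0.999]
 [-0.002 -1.     0.001]]
```

View pics/side3z.png

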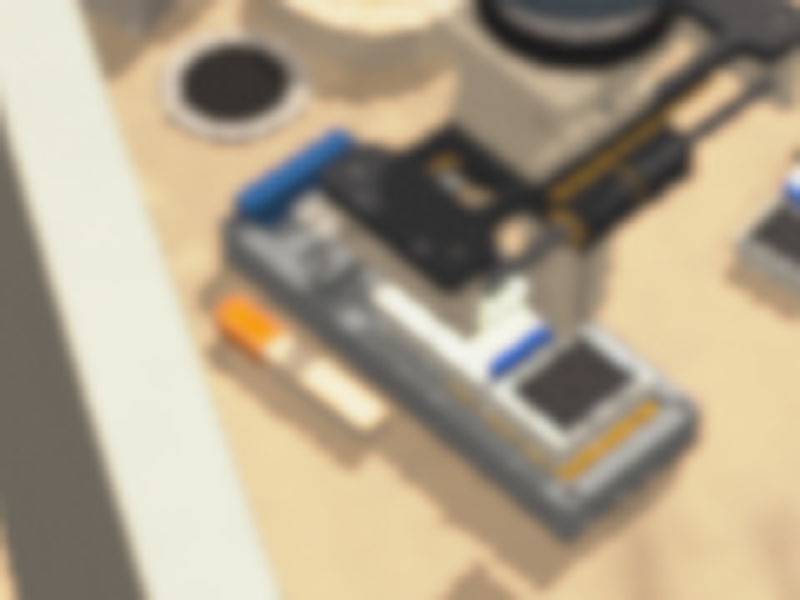

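Run:
```python
from h import *
for P in([640,-68.4,51.6],[640,-66,38],[658,-68.4,51.6],[640,-75.9,51.6],[640,-68.4,80]):
    print(P,((proj("side",np.array(P))-[200,170])/.15).round(0),proj("side",np.array(P)).round(1))
print(ray("side",[[200+565*.15,170+330*.15]],51.6),ray("side",[[200+575*.15,170+383*.15]],38))
d=np.load("pics/side3.npz")['d']
C=cloud("side",d,270,300,205,236)
for r in range(0,31,2): print(205+r,[tuple(int(k) for k in C[r,c]) for c in range(6,26,3)])
```

```text
[640, -68.4, 51.6] [[562. 358.]] [[284.3 223.7]]
[640, -66, 38] [[557. 376.]] [[283.6 226.4]]
[658, -68.4, 51.6] [[593. 332.]] [[288.9 219.9]]
[640, -75.9, 51.6] [[576. 368.]] [[286.4 225.2]]
[640, -68.4, 80] [[564. 312.]] [[284.6 216.7]]
[[651.27416617 -59.56013462  51.6       ]] [[642.3412543  -73.51535094  38.        ]]
205 [(706, 23, -1), (622, -64, 137), (599, -94, 180), (607, -97, 175), (610, -103, 178), (621, -104, 169), (743, -12, -3)]
207 [(702, 19, -3), (591, -92, 177), (596, -97, 177), (631, -76, 131), (611, -102, 169), (651, -78, 117), (734, -20, 1)]
209 [(580, -92, 179), (586, -96, 178), (623, -73, 128), (631, -76, 124), (645, -74, 110), (652, -78, 107), (730, -23, 0)]
211 [(578, -94, 176), (626, -61, 108), (624, -72, 119), (631, -76, 116), (641, -77, 108), (655, -76, 95), (725, -28, -1)]
213 [(659, -20, 39), (625, -62, 102), (624, -73, 112), (633, -75, 106), (642, -77, 100), (652, -79, 92), (717, -35, 2)]
215 [(655, -23, 36), (625, -61, 93), (624, -73, 104), (630, -77, 102), (641, -78, 94), (705, -35, 3), (711, -41, 3)]
217 [(648, -30, 41), (653, -36, 41), (626, -71, 93
[... 418 characters left out ...]
 [(628, -48, 39), (635, -53, 37), (640, -60, 39), (646, -65, 37), (653, -69, 35), (657, -77, 38), (661, -84, 40)]
227 [(622, -54, 41), (629, -59, 38), (635, -64, 38), (642, -69, 36), (644, -78, 42), (655, -78, 32), (657, -87, 38)]
229 [(620, -57, 37), (623, -64, 40), (18, -610, 1064), (637, -73, 35), (641, -80, 37), (645, -87, 39), (653, -90, 35)]
231 [(616, -60, 35), (621, -67, 36), (626, -73, 37), (632, -78, 36), (637, -84, 37), (645, -88, 32), (654, -90, 26)]
233 [(617, -59, 24), (615, -72, 37), (618, -80, 42), (625, -84, 39), (632, -88, 36), (642, -90, 29), (651, -93, 22)]
235 [(612, -64, 24), (615, -72, 30), (615, -82, 38), (620, -88, 39), (628, -92, 35), (643, -89, 18), (647, -97, 21)]
```

View pics/top3z.png

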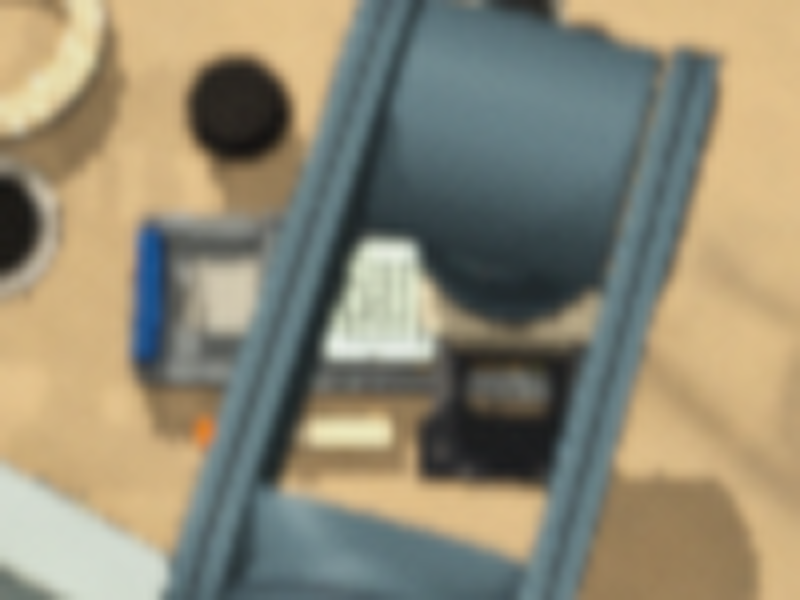

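The fingers line up with the pad in x and y; their rear face is at y≈-77. But the visible fingertip looks 25–30 mm higher than the reported TCP, so I'll trust contact force and descend in small steps.

>>> step_arm --commands '[{"xyz": [0, 0.006, 0.001], "turn": [0, 0, 0], "jaw": 0}, {"xyz": [0, 0.01, 0.001], "turn": [0, 0, 0], "jaw": 0}, {"xyz": [0, 0.01, 0.001], "turn": [0, 0, 0], "jaw": 0}]'

```text
time_s: 4.2
tcp_pos: [640.7, -67.6, 42.4]
orientation: [0.707, -0.707, 0.019, -0.019]
ft_force: [-0.2, -0.5, 0.3]
gripper_width: 0.4
```

>>> step_arm --commands '[{"xyz": [0, 0.004, 0], "turn": [0, 0, 0], "jaw": 0}, {"xyz": [0, 0.004, 0], "turn": [0, 0, 0], "jaw": 0}]'

```text
time_s: 4.4
tcp_pos: [640.3, -67.5, 37.8]
orientation: [0.707, -0.706, 0.019, -0.018]
ft_force: [0.2, 1.2, 0.3]
gripper_width: 0.6
```

>>> step_arm --commands '[{"xyz": [0, 0.003, 0], "turn": [0, 0, 0], "jaw": 0}, {"xyz": [0, 0.003, 0], "turn": [0, 0, 0], "jaw": 0}]'

```text
time_s: 4.6
tcp_pos: [639.9, -67.4, 34.2]
orientation: [0.707, -0.706, 0.019, -0.018]
ft_force: [0.6, -0.0, -0.6]
gripper_width: 0.4
```

Run:
```python
from h import *
p,d=cams.grab_frame("side"); np.savez(f"pics/side4.npz",p=p,d=d)
c=p[185:245,245:325]
cv2.imwrite(f"pics/side4z.png",cv2.resize(c,(800,600),interpolation=cv2.INTER_CUBIC)[:,:,::-1])
C=cloud("side",d,270,300,205,236)
for r in range(8,26,1): print(205+r,[tuple(int(k) for k in C[r,c]) for c in range(6,26,3)])
```

```text
213 [(582, -90, 161), (587, -95, 161), (623, -73, 113), (635, -73, 103), (640, -78, 102), (653, -77, 90), (718, -34, 0)]
214 [(580, -92, 161), (587, -96, 158), (623, -74, 110), (632, -76, 104), (643, -76, 94), (655, -76, 84), (714, -38, 2)]
215 [(577, -96, 163), (624, -62, 95), (624, -73, 104), (633, -75, 98), (642, -77, 91), (655, -77, 81), (712, -40, 1)]
216 [(577, -95, 159), (627, -60, 87), (623, -73, 101), (632, -76, 96), (645, -75, 84), (705, -34, -1), (708, -43, 2)]
217 [(649, -29, 39), (626, -61, 84), (623, -74, 97), (631, -77, 93), (643, -77, 83), (701, -38, 1), (707, -44, 0)]
218 [(645, -33, 40), (623, -63, 85), (624, -73, 93), (631, -77, 89), (643, -77, 78), (697, -42, 3), (706, -45, -1)]
219 [(642, -36, 41), (625, -61, 77), (624, -73, 88), (629, -79, 89), (645, -76, 72), (680, -56, 25), (701, -49, 1)]
220 [(640, -37, 40), (624, -63, 76), (626, -72, 82), (633, -75, 78), (645, -75, 67), (676, -60, 28), (700, -50, -1)]
221 [(638, -39, 39), (628, -59, 64), (624, -73, 80), (634, -75, 73), (647, -74, 61), (18, -610, 1064), (697, -53, 0)]
222 [(630, -47, 49), (638, -50, 45), (623
[... 311 characters left out ...]
25 [(628, -49, 40), (633, -55, 40), (639, -60, 39), (645, -65, 38), (650, -72, 39), (654, -79, 42), (663, -81, 36)]
226 [(627, -50, 38), (633, -55, 37), (637, -62, 38), (642, -68, 39), (648, -74, 39), (654, -79, 37), (659, -85, 38)]
227 [(623, -53, 40), (629, -58, 38), (635, -64, 37), (641, -69, 36), (646, -76, 38), (649, -83, 42), (655, -88, 40)]
228 [(621, -55, 38), (625, -62, 41), (633, -66, 36), (638, -72, 38), (643, -78, 39), (648, -84, 39), (654, -90, 38)]
229 [(619, -57, 38), (624, -63, 38), (629, -70, 40), (633, -77, 42), (640, -81, 39), (648, -84, 35), (654, -90, 34)]
230 [(617, -59, 37), (622, -65, 38), (625, -73, 42), (632, -77, 39), (637, -84, 40), (643, -89, 39), (651, -92, 35)]
```

View pics/side4z.png

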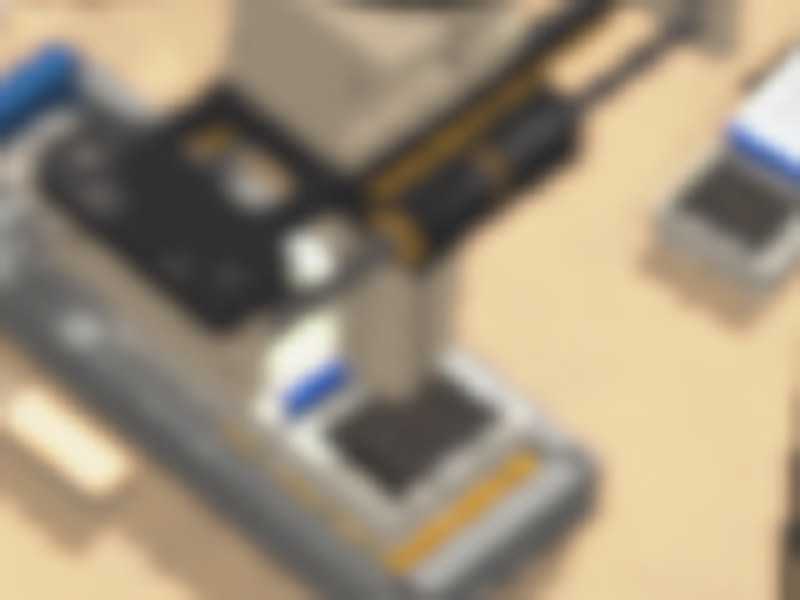

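The visible tip is still about 60 mm up with the TCP reading 34, a consistent offset of roughly 25 mm. I continue down under force watch.

>>> step_arm --commands '[{"xyz": [0, 0.004, 0], "turn": [0, 0, 0], "jaw": 0}, {"xyz": [0, 0.008, 0], "turn": [0, 0, 0], "jaw": 0}, {"xyz": [0, 0.008, 0], "turn": [0, 0, 0], "jaw": 0}]'

```text
time_s: 4.95
tcp_pos: [639.4, -67.3, 25.5]
orientation: [0.707, -0.706, 0.02, -0.018]
ft_force: [-0.4, 0.1, 0.0]
gripper_width: 0.5
```

>>> step_arm --commands '[{"xyz": [0, 0.004, 0], "turn": [0, 0, 0], "jaw": 0}, {"xyz": [0, 0.004, 0], "turn": [0, 0, 0], "jaw": 0}]'

```text
time_s: 5.15
tcp_pos: [638.8, -67.2, 20.8]
orientation: [0.708, -0.706, 0.02, -0.017]
ft_force: [-0.0, 0.1, 1.1]
gripper_width: 0.6
```

>>> step_arm --commands '[{"xyz": [0, 0.004, 0], "turn": [0, 0, 0], "jaw": 0}, {"xyz": [0, 0.004, 0], "turn": [0, 0, 0], "jaw": 0}]'

```text
time_s: 5.35
tcp_pos: [638.3, -67.0, 16.0]
orientation: [0.708, -0.706, 0.021, -0.017]
ft_force: [0.7, 0.1, 0.2]
gripper_width: 0.7
```

```bash
python3 go.py 640 -67 12
```

```text
t 5.35 tcp [638.3 -67.   16. ] F [0.7 0.1 0.2] w 0.7 q [-0.28  0.58  1.5   0.    1.06 -0.23]
shift [1.7 4.  0.1] turn [-0.1 -0.3 -0.3] 
 [[ 0.999 -0.005  0.053]
 [-0.053  0.002  0.999]
 [-0.006 -1.     0.002]]
```

>>> step_arm --commands '[{"xyz": [0.001, 0.002, 0], "turn": [0, 0, -0.3], "jaw": 0}, {"xyz": [0.002, 0.003, 0], "turn": [0, 0, -0.3], "jaw": 0}]'

```text
time_s: 5.55
tcp_pos: [639.9, -67.1, 12.9]
orientation: [0.708, -0.706, 0.019, -0.018]
ft_force: [-2.4, -0.3, 2.9]
gripper_width: 0.6
```

>>> step_arm --commands '[{"xyz": [0, 0.003, 0], "turn": [0, 0, 0], "jaw": 0}, {"xyz": [0, 0.003, 0], "turn": [0, 0, 0], "jaw": 0}]'

```text
time_s: 5.75
tcp_pos: [640.2, -67.1, 10.1]
orientation: [0.708, -0.706, 0.019, -0.019]
ft_force: [-1.0, -0.5, 5.5]
gripper_width: 0.6
```

Contact came at TCP z≈13.5, which agrees with the offset I saw. I press on to the bottom at about 5.5.

>>> step_arm --commands '[{"xyz": [0, 0.003, 0], "turn": [0, 0, 0], "jaw": 0}, {"xyz": [0, 0.003, 0], "turn": [0, 0, 0], "jaw": 0}]'

```text
time_s: 5.95
tcp_pos: [640.3, -67.2, 7.5]
orientation: [0.707, -0.706, 0.019, -0.019]
ft_force: [-1.6, 0.8, 6.5]
gripper_width: 0.4
```

>>> step_arm --commands '[{"xyz": [0, 0.002, 0], "turn": [0, 0, 0], "jaw": 0}, {"xyz": [0, 0.002, 0], "turn": [0, 0, 0], "jaw": 0}]'

```text
time_s: 6.15
tcp_pos: [640.3, -67.2, 6.0]
orientation: [0.707, -0.706, 0.019, -0.019]
ft_force: [-3.0, 0.7, 6.0]
gripper_width: -0.1
```

>>> step_arm --commands '[{"xyz": [0, 0.002, 0], "turn": [0, 0, 0], "jaw": 0}, {"xyz": [0, 0.002, 0], "turn": [0, 0, 0], "jaw": 0}]'

```text
time_s: 6.35
tcp_pos: [640.4, -67.2, 5.8]
orientation: [0.707, -0.706, 0.018, -0.019]
ft_force: [-5.0, 0.2, 12.6]
gripper_width: 0.5
```

>>> step_arm --commands '[{"xyz": [0, 0.001, 0], "turn": [0, 0, 0], "jaw": 0}, {"xyz": [0, 0.001, 0], "turn": [0, 0, 0], "jaw": 0}]'

```text
time_s: 6.55
tcp_pos: [640.3, -67.2, 5.8]
orientation: [0.707, -0.706, 0.018, -0.019]
ft_force: [-2.7, 0.5, 8.5]
gripper_width: 0.6
```

>>> step_arm --commands '[{"xyz": [0, 0.004, 0], "turn": [0, 0, 0], "jaw": 0}, {"xyz": [0, 0.004, 0], "turn": [0, 0, 0], "jaw": 0}]'

```text
time_s: 6.75
tcp_pos: [640.5, -67.2, 5.6]
orientation: [0.707, -0.707, 0.018, -0.019]
ft_force: [-9.0, 1.9, 25.2]
gripper_width: 0.3
```

```bash
python3 go.py 640 -67 5.8
python3 - <<'E'
from h import *
p,d=cams.grab_frame("side"); np.savez(f"pics/side5.npz",p=p,d=d)
c=p[185:245,245:325]
cv2.imwrite(f"pics/side5z.png",cv2.resize(c,(800,600),interpolation=cv2.INTER_CUBIC)[:,:,::-1])
E
```

```text
t 6.75 tcp [640.5 -67.2   5.6] F [-9.   1.9 25.2] w 0.3 q [-0.28  0.59  1.51  0.    1.03 -0.23]
shift [-0.5 -0.2  0.2] turn [-0.  -0.3  0.1] 
 [[ 0.999  0.002  0.052]
 [-0.052  0.     0.999]
 [ 0.002 -1.     0.   ]]
```

View pics/side5z.png

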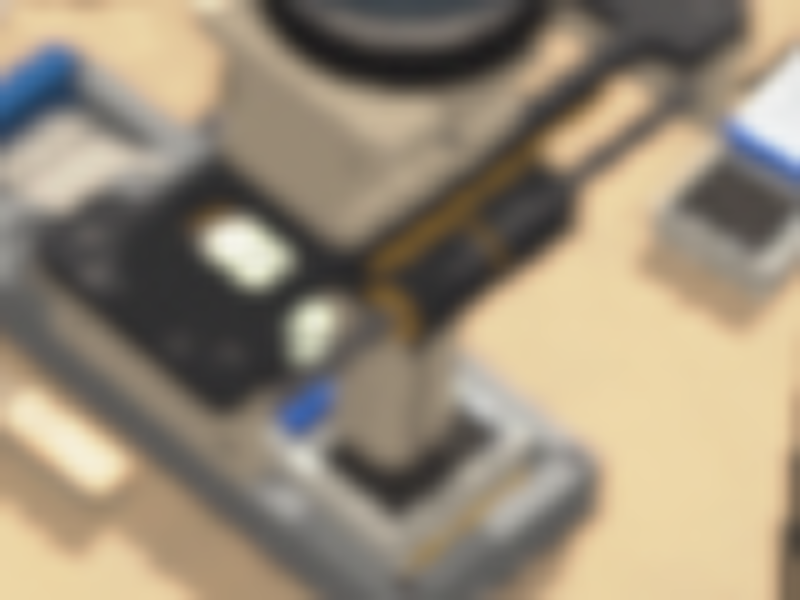

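The carrier is down, with only a thin yellow strip showing at the rear and about 25 N on the wrist. I start the slide while keeping the press.

>>> step_arm --commands '[{"xyz": [-0.0005, 0.0035, 0.004], "turn": [0, 0, 0], "jaw": 0}, {"xyz": [-0.0005, 0.0035, 0.008], "turn": [0, 0, 0], "jaw": 0}, {"xyz": [-0.0005, 0.0035, 0.012], "turn": [0, 0, 0], "jaw": 0}]'

```text
time_s: 7.1
tcp_pos: [643.3, -59.3, 5.8]
orientation: [-0.705, 0.709, -0.015, 0.021]
ft_force: [-2.5, -10.9, 15.2]
gripper_width: 0.3
```

```bash
python3 go.py 641 -49 5.8
```

```text
t 7.1 tcp [643.3 -59.3   5.8] F [ -2.5 -10.9  15.2] w 0.3 q [-0.26  0.59  1.52 -0.    1.03 -0.21]
shift [-2.9 -0.1 10.1] turn [ 0.3 -0.3  0.5] 
 [[ 0.999  0.009  0.052]
 [-0.052 -0.006  0.999]
 [ 0.009 -1.    -0.006]]
```

>>> step_arm --commands '[{"xyz": [-0.001, 0.0035, 0.005], "turn": [0, 0, 0.3], "jaw": 0}, {"xyz": [-0.002, 0.0035, 0.01], "turn": [0, 0, 0.3], "jaw": 0}, {"xyz": [-0.002, 0.0035, 0.014], "turn": [0, 0, 0.3], "jaw": 0}]'

```text
time_s: 7.4
tcp_pos: [644.7, -49.6, 5.8]
orientation: [-0.702, 0.711, -0.015, 0.022]
ft_force: [-3.9, -12.1, 16.1]
gripper_width: 1.1
```

```bash
python3 go.py 642 -37 5.8
python3 - <<'E'
from h import *
p,d=cams.grab_frame("side"); np.savez(f"pics/side6.npz",p=p,d=d)
c=p[185:245,245:325]
cv2.imwrite(f"pics/side6z.png",cv2.resize(c,(800,600),interpolation=cv2.INTER_CUBIC)[:,:,::-1])
E
```

```text
t 7.4 tcp [644.7 -49.6   5.8] F [ -3.9 -12.1  16.1] w 1.1 q [-0.24  0.59  1.52 -0.01  1.02 -0.19]
shift [-3.4 -0.2 12.5] turn [ 0.7 -0.2  0.6] 
 [[ 0.999  0.01   0.052]
 [-0.051 -0.013  0.999]
 [ 0.01  -1.    -0.012]]
```

View pics/side6z.png

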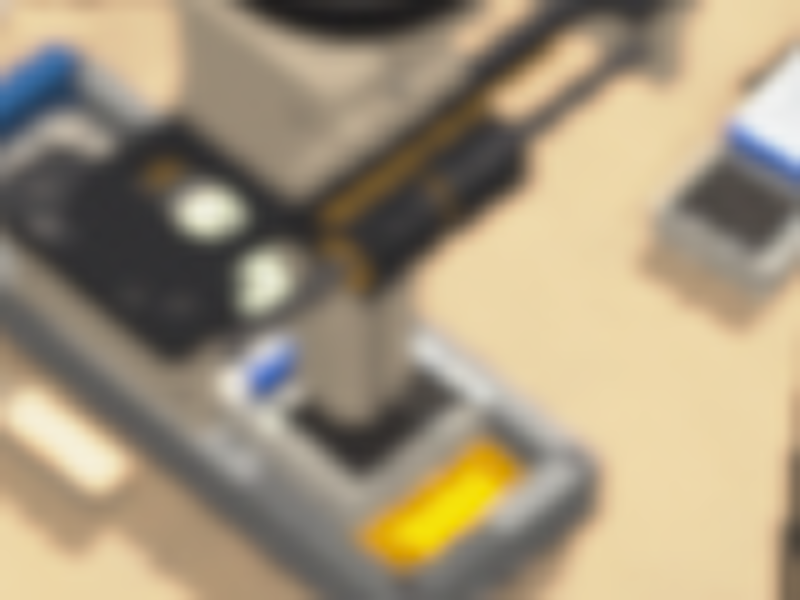

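The carrier moves with the fingertips and is held down, with yellow exposed behind it. I correct a 4 mm sideways drift while continuing.

>>> step_arm --commands '[{"xyz": [-0.002, 0.0035, 0.005], "turn": [0.4, 0, 0.4], "jaw": 0}, {"xyz": [-0.004, 0.0035, 0.01], "turn": [0.6, 0, 0.5], "jaw": 0}, {"xyz": [-0.005, 0.0035, 0.014], "turn": [0.6, 0, 0.5], "jaw": 0}]'

```text
time_s: 7.75
tcp_pos: [644.7, -38.8, 5.8]
orientation: [-0.704, 0.709, -0.014, 0.022]
ft_force: [0.6, -8.8, 14.6]
gripper_width: 0.7
```

```bash
python3 go.py 642 -25 5.8
```

```text
t 7.75 tcp [644.7 -38.8   5.8] F [ 0.6 -8.8 14.6] w 0.7 q [-0.23  0.59  1.52 -0.01  1.02 -0.18]
shift [-3.4 -0.1 13.6] turn [ 0.4 -0.3  0.6] 
 [[ 0.999  0.011  0.052]
 [-0.052 -0.007  0.999]
 [ 0.011 -1.    -0.007]]
```

>>> step_arm --commands '[{"xyz": [-0.001, 0.004, 0.005], "turn": [0.3, 0, 0.5], "jaw": 0}, {"xyz": [-0.002, 0.004, 0.01], "turn": [0.3, 0, 0.5], "jaw": 0}, {"xyz": [-0.002, 0.004, 0.015], "turn": [0.3, 0, 0.5], "jaw": 0}, {"xyz": [-0.002, 0.004, 0.018], "turn": [0.3, 0, 0.5], "jaw": 0}]'

```text
time_s: 8.15
tcp_pos: [646.4, -25.8, 5.8]
orientation: [-0.704, 0.71, -0.015, 0.021]
ft_force: [-4.3, -13.7, 18.9]
gripper_width: 0.2
```

```bash
python3 go.py 643 -10 5.8
python3 - <<'E'
from h import *
p,d=cams.grab_frame("side"); np.savez(f"pics/side7.npz",p=p,d=d)
c=p[175:250,225:325]
cv2.imwrite(f"pics/side7z.png",cv2.resize(c,(800,600),interpolation=cv2.INTER_CUBIC)[:,:,::-1])
E
```

```text
t 8.15 tcp [646.4 -25.8   5.8] F [ -4.3 -13.7  18.9] w 0.2 q [-0.21  0.59  1.51 -0.01  1.03 -0.15]
shift [-4.3 -0.2 15.6] turn [ 0.5 -0.2  0.5] 
 [[ 0.999  0.009  0.051]
 [-0.051 -0.009  0.999]
 [ 0.009 -1.    -0.009]]
```

View pics/side7z.png

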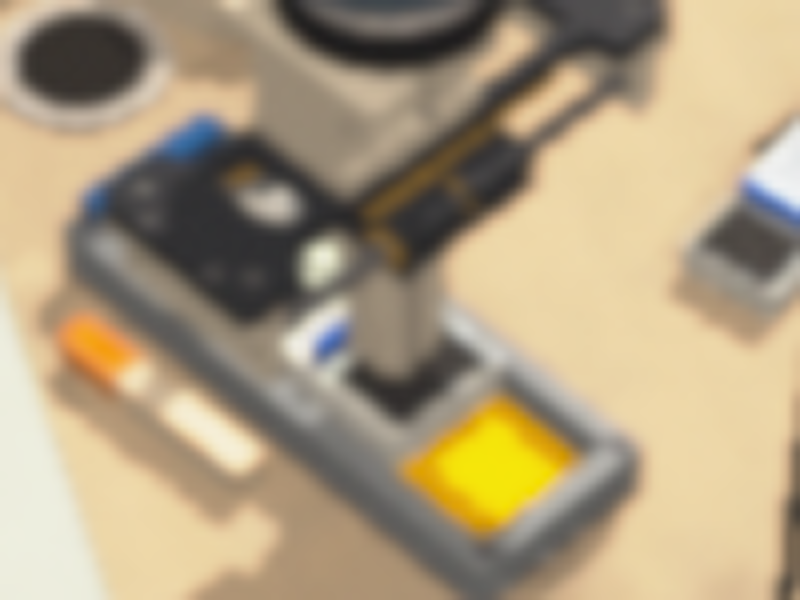

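The carrier is now about 40 mm along, flat and held down. I continue, watching for the leaf spring and the stop.

>>> step_arm --commands '[{"xyz": [-0.002, 0.004, 0.005], "turn": [0.4, 0, 0.5], "jaw": 0}, {"xyz": [-0.004, 0.004, 0.01], "turn": [0.4, 0, 0.5], "jaw": 0}, {"xyz": [-0.004, 0.004, 0.014], "turn": [0.4, 0, 0.5], "jaw": 0}]'

```text
time_s: 8.5
tcp_pos: [647.1, -16.1, 5.8]
orientation: [-0.704, 0.71, -0.015, 0.021]
ft_force: [-0.9, -12.6, 15.4]
gripper_width: 0.6
```

>>> step_arm --commands '[{"xyz": [-0.001, 0.004, 0.005], "turn": [0.4, 0, 0.4], "jaw": 0}, {"xyz": [-0.002, 0.004, 0.01], "turn": [0.4, 0, 0.4], "jaw": 0}, {"xyz": [-0.003, 0.004, 0.013], "turn": [0.4, 0, 0.4], "jaw": 0}]'

```text
time_s: 8.8
tcp_pos: [647.7, -9.0, 5.8]
orientation: [-0.703, 0.71, -0.015, 0.021]
ft_force: [-2.2, -14.5, 16.9]
gripper_width: 0.7
```

```bash
python3 go.py 645 5 5.8
python3 - <<'E'
from h import *
p,d=cams.grab_frame("side"); np.savez(f"pics/side8.npz",p=p,d=d)
c=p[175:250,225:325]
cv2.imwrite(f"pics/side8z.png",cv2.resize(c,(800,600),interpolation=cv2.INTER_CUBIC)[:,:,::-1])
E
```

```text
t 8.8 tcp [647.7  -9.    5.8] F [ -2.2 -14.5  16.9] w 0.7 q [-0.18  0.59  1.51 -0.01  1.03 -0.12]
shift [-3.4 -0.2 13.8] turn [ 0.5 -0.2  0.5] 
 [[ 0.999  0.009  0.051]
 [-0.051 -0.01   0.999]
 [ 0.009 -1.    -0.009]]
```

View pics/side8z.png

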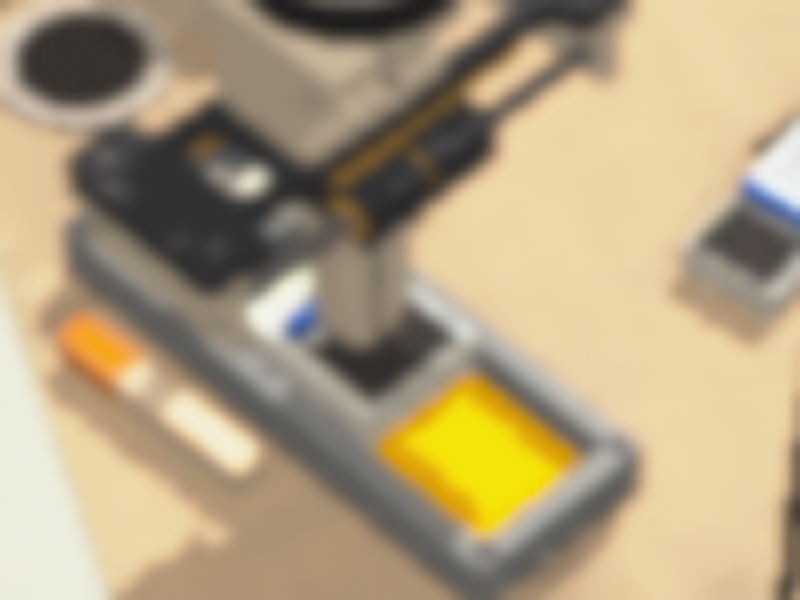

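>>> step_arm --commands '[{"xyz": [-0.001, 0.004, 0.006], "turn": [0.4, 0, 0.4], "jaw": 0}, {"xyz": [-0.002, 0.004, 0.01], "turn": [0.4, 0, 0.4], "jaw": 0}, {"xyz": [-0.003, 0.004, 0.014], "turn": [0.4, 0, 0.4], "jaw": 0}]'

```text
time_s: 9.15
tcp_pos: [648.1, -0.6, 5.8]
orientation: [-0.703, 0.711, -0.015, 0.021]
ft_force: [-3.6, -15.4, 19.2]
gripper_width: 0.3
```

>>> step_arm --commands '[{"xyz": [-0.001, 0.004, 0.006], "turn": [0.4, 0, 0.4], "jaw": 0}, {"xyz": [-0.002, 0.004, 0.009], "turn": [0.4, 0, 0.4], "jaw": 0}, {"xyz": [-0.002, 0.004, 0.012], "turn": [0.4, 0, 0.4], "jaw": 0}]'

```text
time_s: 9.45
tcp_pos: [648.2, 4.7, 5.7]
orientation: [-0.702, 0.711, -0.016, 0.02]
ft_force: [-8.5, -19.4, 22.3]
gripper_width: 0.8
```

```bash
python3 go.py 645 10 5.8
python3 - <<'E'
from h import *
p,d=cams.grab_frame("side"); np.savez(f"pics/side9.npz",p=p,d=d)
c=p[175:250,225:325]
cv2.imwrite(f"pics/side9z.png",cv2.resize(c,(800,600),interpolation=cv2.INTER_CUBIC)[:,:,::-1])
E
```

```text
t 9.45 tcp [648.2   4.7   5.7] F [ -8.5 -19.4  22.3] w 0.8 q [-0.16  0.59  1.51 -0.01  1.03 -0.1 ]
shift [-3.5 -0.2  5.1] turn [ 0.7 -0.2  0.4] 
 [[ 0.999  0.006  0.051]
 [-0.051 -0.013  0.999]
 [ 0.006 -1.    -0.013]]
```

View pics/side9z.png

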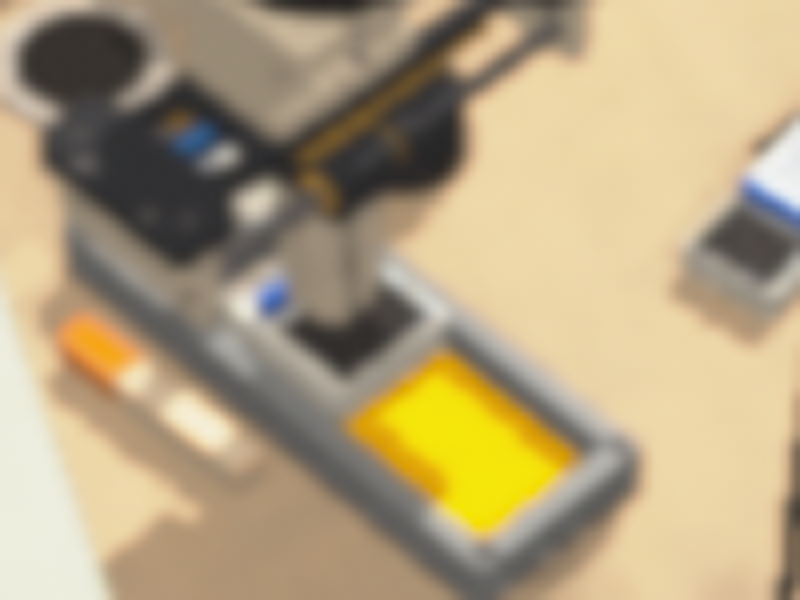

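>>> step_arm --commands '[{"xyz": [-0.001, 0.004, 0.005], "turn": [0.4, 0, 0.2], "jaw": 0}, {"xyz": [-0.002, 0.004, 0.008], "turn": [0.4, 0, 0.2], "jaw": 0}, {"xyz": [-0.002, 0.004, 0.01], "turn": [0.4, 0, 0.2], "jaw": 0}]'

```text
time_s: 9.8
tcp_pos: [648.5, 8.7, 5.8]
orientation: [-0.702, 0.712, -0.015, 0.02]
ft_force: [-7.5, -19.2, 21.7]
gripper_width: 1.0
```

>>> step_arm --commands '[{"xyz": [-0.001, 0.003, 0.004], "turn": [0.4, 0, 0.2], "jaw": 0}, {"xyz": [-0.002, 0.003, 0.006], "turn": [0.4, 0, 0.2], "jaw": 0}, {"xyz": [-0.002, 0.003, 0.006], "turn": [0.4, 0, 0.2], "jaw": 0}]'

```text
time_s: 10.1
tcp_pos: [648.5, 9.5, 5.8]
orientation: [-0.702, 0.712, -0.015, 0.02]
ft_force: [-4.5, -14.3, 15.5]
gripper_width: 0.3
```

```bash
python3 go.py 645 10 5.8
python3 - <<'E'
from h import *
p,d=cams.grab_frame("side"); np.savez(f"pics/side10.npz",p=p,d=d)
c=p[175:250,225:325]
cv2.imwrite(f"pics/side10z.png",cv2.resize(c,(800,600),interpolation=cv2.INTER_CUBIC)[:,:,::-1])
E
```

```text
t 10.1 tcp [648.5   9.5   5.8] F [ -4.5 -14.3  15.5] w 0.3 q [-0.15  0.59  1.51 -0.02  1.03 -0.09]
shift [-3.6 -0.   0.3] turn [ 0.8 -0.2  0.5] 
 [[ 0.999  0.008  0.05 ]
 [-0.05  -0.015  0.999]
 [ 0.008 -1.    -0.015]]
```

View pics/side10z.png

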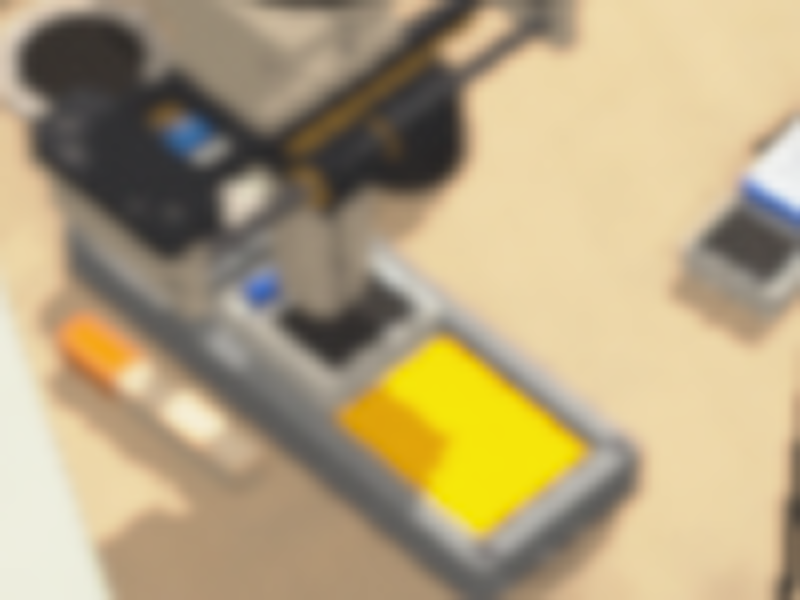

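The plate appears to have sprung up: the yellow spans the full width with no dark rim. I push harder forward with a lighter press to make sure the carrier is against the stop.

>>> step_arm --commands '[{"xyz": [-0.001, 0.002, 0.005], "turn": [0.4, 0, 0.2], "jaw": 0}, {"xyz": [-0.001, 0.002, 0.008], "turn": [0.4, 0, 0.2], "jaw": 0}, {"xyz": [-0.001, 0.002, 0.01], "turn": [0.4, 0, 0.2], "jaw": 0}]'

```text
time_s: 10.45
tcp_pos: [648.5, 9.6, 5.8]
orientation: [-0.699, 0.715, -0.015, 0.019]
ft_force: [-7.1, -34.5, 12.4]
gripper_width: 0.6
```

>>> step_arm --commands '[{"xyz": [-0.001, 0.002, 0.006], "turn": [0.4, 0, 0.2], "jaw": 0}, {"xyz": [-0.001, 0.002, 0.01], "turn": [0.4, 0, 0.2], "jaw": 0}, {"xyz": [-0.001, 0.002, 0.01], "turn": [0.4, 0, 0.2], "jaw": 0}]'

```text
time_s: 10.75
tcp_pos: [648.5, 9.3, 5.9]
orientation: [-0.697, 0.717, -0.016, 0.018]
ft_force: [-7.4, -30.1, 12.6]
gripper_width: 0.6
```

It stopped hard at 34 N forward push, so the carrier is home. I unload to the measured pose and lift straight up.

>>> step_arm --commands '[{"xyz": [0, 0, 0], "turn": [0, 0, 0], "jaw": 0}, {"xyz": [0, -0.002, 0], "turn": [0, 0, 0], "jaw": 0}, {"xyz": [0, -0.006, 0], "turn": [0, 0, 0], "jaw": 0}, {"xyz": [0, -0.015, 0], "turn": [0, 0, 0], "jaw": 0}, {"xyz": [0, -0.03, 0], "turn": [0, 0, 0], "jaw": 0}, {"xyz": [0, -0.06, 0], "turn": [0, 0, 0], "jaw": 0}, {"xyz": [0, -0.1, 0], "turn": [0, 0, 0], "jaw": 0}, {"xyz": [0, -0.14, 0], "turn": [0, 0, 0], "jaw": 0}]'

```text
time_s: 11.55
tcp_pos: [647.8, 14.9, 148.3]
orientation: [-0.697, 0.717, -0.015, 0.018]
ft_force: [0.9, 0.8, 0.1]
gripper_width: 0.5
```

>>> step_arm --commands '[{"xyz": [0, -0.05, 0], "turn": [0, 0, 0], "jaw": 0}, {"xyz": [0, -0.1, 0], "turn": [0, 0, 0], "jaw": 0}, {"xyz": [0, -0.15, 0], "turn": [0, 0, 0], "jaw": 0}, {"xyz": [0, -0.2, 0], "turn": [0, 0, 0], "jaw": 0}, {"xyz": [0, -0.25, 0], "turn": [0, 0, 0], "jaw": 0}, {"xyz": [0, -0.28, 0], "turn": [0, 0, 0], "jaw": 0}]'

```text
time_s: 12.15
tcp_pos: [646.4, 24.3, 434.6]
orientation: [-0.697, 0.716, -0.012, 0.02]
ft_force: [1.1, 0.1, 1.7]
gripper_width: 0.7
```

```bash
python3 go.py 645 10 400
python3 - <<'E'
from h import *
for n in("side","top"):
    p,d=cams.grab_frame(n); np.savez(f"pics/{n}11.npz",p=p,d=d);cv2.imwrite(f"pics/{n}11.png",p[:,:,::-1])
    c=p[170:260,200:320] if n=="side" else p[170:245,230:330]
    cv2.imwrite(f"pics/{n}11z.png",cv2.resize(c,(800,600),interpolation=cv2.INTER_CUBIC)[:,:,::-1])
E
```

```text
t 12.15 tcp [646.4  24.3 434.6] F [1.1 0.1 1.7] w 0.7 q [-0.12  0.42  0.73 -0.03  1.97 -0.09]
shift [ -1.2  35.  -13.4] turn [1.5 0.1 0.7] 
 [[ 0.999  0.01   0.045]
 [-0.045 -0.028  0.999]
 [ 0.011 -1.    -0.027]]
```

View pics/side11z.png

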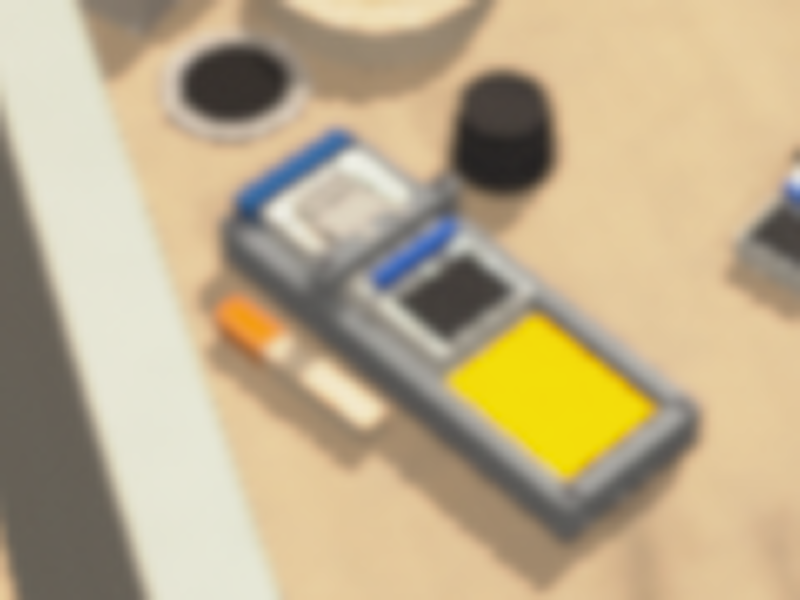

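View pics/top11z.png

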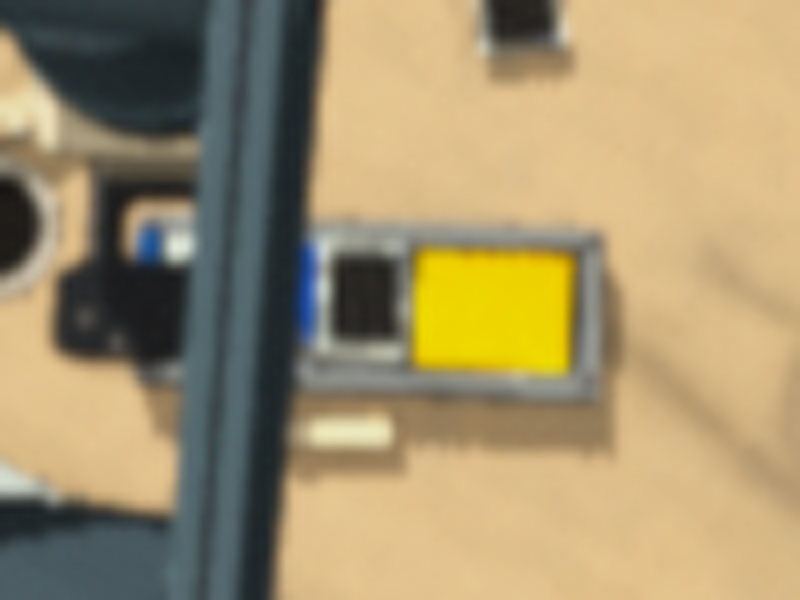

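The carrier sits under the bridge and spring with its front against the blue stop, and the yellow plate is fully visible behind it. The bystanders look unchanged. I check this with numbers.

Run:
```python
from h import *
S=8
def pts(n,k,box,mk,z):
    p=np.load(f"pics/{n}{k}.npz")['p'];x0,x1,y0,y1=box
    p=cv2.resize(p[y0:y1,x0:x1],None,fx=S,fy=S,interpolation=cv2.INTER_CUBIC)
    h=cv2.cvtColor(p,cv2.COLOR_RGB2HSV);H,Sa,V=[h[:,:,i].astype(int) for i in range(3)]
    m={"dark":V<80,"blue":(H>100)&(H<130)&(Sa>110)&(V>70),"yel":(H>15)&(H<35)&(Sa>200)}[mk]
    cs,_=cv2.findContours(m.astype(np.uint8),cv2.RETR_EXTERNAL,cv2.CHAIN_APPROX_NONE)
    for c in cs:
        if cv2.contourArea(c)<10*64: continue
        uv=(cv2.boxPoints(cv2.minAreaRect(c))+.5)/S-.5+[x0,y0]
        W=ray(n,uv,z);print(n,k,mk,"uv",uv.mean(0).round(1),"ctr",W.mean(0).round(1),"corners",W[:,:2].round(0).tolist())
pts("side",0,(276,297,220,238),"dark",38)
pts("side",11,(258,282,205,225),"dark",30)
pts("top",11,(270,283,198,218),"dark",30)
pts("side",0,(225,300,185,230),"blue",47);pts("side",11,(225,300,185,230),"blue",39)
for n,b in(("side",(260,305,210,245)),("top",(278,305,198,220))): pts(n,11,b,"yel",20)
for n in("side","top"):
    d=np.load(f"pics/{n}11.npz")['d'];A=cloud(n,d,200,330,170,260).reshape(-1,3)
    e=np.array([.047,.999]);rel=A[:,:2]-[642,-4.5];u=rel@e;v=rel@[-.999,.047]
    for nm,a,b in(("plate",-85,-30),("pad",-10,12),("tileFront",80,90)):
        m=(u>a)&(u<b)&(abs(v)<18)&(A[:,2]>-5)&(A[:,2]<60);print(n,nm,m.sum(),np.median(A[m,2]).round(1))
```

```text
side 0 dark uv [285.4 227.2] ctr [641.7 -71.2  38. ] corners [[627.0, -59.0], [663.0, -60.0], [657.0, -84.0], [620.0, -83.0]]
side 11 dark uv [267.8 214. ] ctr [647.4  -0.9  30. ] corners [[633.0, 11.0], [669.0, 10.0], [662.0, -13.0], [626.0, -12.0]]
top 11 dark uv [275.1 206.8] ctr [644.5  -2.7  30. ] corners [[663.0, 11.0], [663.0, -17.0], [626.0, -17.0], [626.0, 12.0]]
side 0 blue uv [279.4 220.9] ctr [641. -50.  47.] corners [[622.0, -46.0], [662.0, -48.0], [660.0, -54.0], [620.0, -52.0]]
side 0 blue uv [244.2 196.7] ctr [637.5  79.7  47. ] corners [[613.0, 91.0], [669.0, 87.0], [662.0, 69.0], [607.0, 72.0]]
side 11 blue uv [261.9 207.6] ctr [647.2  21.3  39. ] corners [[627.0, 26.0], [670.0, 25.0], [667.0, 16.0], [625.0, 18.0]]
side 11 blue uv [243.2 195.3] ctr [644.1  91.1  39. ] corners [[617.0, 96.0], [674.0, 96.0], [671.0, 87.0], [614.0, 86.0]]
side 11 yel uv [282.5 228.7] ctr [643.6 -59.   20. ] corners [[619.0, -26.0], [673.0, -15.0], [667.0, -93.0], [615.0, -102.0]]
top 11 yel uv [291.2 208.3] ctr [639.7 -60.   20. ] corners [[614.0, -24.0], [668.0, -25.0], [665.0, -97.0], [612.0, -95.0]]
side plate 222 20.6
side pad 86 31.2
side tileFront 29 32.7
top plate 153 17.4
top pad 60 28.3
top tileFront 3 30.2
```

Run:
```python
from workcell import env,get_obs
print(get_obs()['ft_force'].round(1)); print(env.job_done())
```

```text
[0.2 0.  0.7]
the job is handed in; nothing more can be done
None
```

I pressed the carrier down on its rubber pad until the yellow plate bottomed and slid it under the bridge and leaf spring to the blue end stop. Then I lifted the hand clear and handed the job in at about 12 s. No verdict was reported.

**Last checks:**
- **Home position:** the pad moved about 70 mm, to y ≈ -1 to -3 mm; fully home predicts about -2.5 mm. At the stop the carrier did not move under about 34 N of forward push.
- **Height:** the carrier's top measures 28–31 mm (30 expected), so it lies flat on the fixed floor.
- **Yellow plate:** its top measures 17–21 mm (20 expected) and it is fully visible behind the carrier, so it has sprung up.
- **Rest of the scene:** the lens and drill tube look unmoved in the zoomed pictures. I did not measure the other things on the desk one by one. The hand is about 0.4 m up with no contact force.

**Disagreements with the description:**
- **Fingertips:** contact came with the reported tool point about 24 mm lower than the given heights predict, so I found the surface by force instead.
- **Divider:** its top measured about 0.32 m near the crossing, not 0.21 m, so I crossed higher.
- **Side drift:** the tool drifted about 4 mm sideways while pressing. The final images show the carrier in its channel, within a few millimetres of the measured axis. That is about the limit of the measurement, so the ±4 mm sideways tolerance is not tightly confirmed.

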